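# Test a circuit board in the sloping jig

## Robot

A 7-joint arm with a two-finger parallel gripper is mounted at the origin on a cart in front of the work surface, level with it; the furniture and walls round the work are solid. World frame = base frame: x ahead of the robot, y to its left, z up, the work surface at z = 0. Lengths are in m, angles in rad, forces in N, time in s.
With the tool pointing down it reaches from about 0.4 to 0.85 m from the base axis. Payload 10.4 kg.
Tool frame: the origin (TCP) lies midway between the tips of the shut fingers; the grasp point (between the pads) lies 19 mm behind it; z points along the fingers, y is the line along which they close (so a half turn about z gives the same grasp; the last joint's range is limited). The gripper opens to 85 mm and grips with 20 to 120 N. Pads are 22 mm wide; open, the fingers measure 114 mm over their backs; the gripper's body (76 mm by 85 mm) begins 54 mm behind the grasp point. The pads swing forward as they close: fully open they stand 13 mm farther back than shut.
Start: joints at [-1.168, 0.332, -0.065, 1.46, 0.022, 1.35, -0.088], TCP at [0.258, 0.569, 0.231] pointing down, gripper open.
Joint ranges: [-2.6, 2.6], [-0.5, 2.12], [-1.47, 1.34], [0.16, 2.42], [-1.27, 4.41], [0.06, 2.06], [-2.6, 2.6]. Speed limits (rad/s): [2.22, 2.22, 2.79, 2.79, 3.14, 3.14, 3.14].

## Interface

Orientations are given as a unit quaternion [x, y, z, w].
In Python, from workcell import monitor, eyes, manip gives the robot as it stands.
- The arm moves only by the tool send_rows, never from a script. Its arguments are lists of equal length, an entry for each row: "offset": the shift along the tool's x, y, z in mm, a list of three; "roll": the turn about the tool's z in rad. In form: {"offset": [[tx, ty, tz], ...], "roll": [roll, ...]}. A call has exactly 5 rows; each row is the pose to reach, as a shift and turn from the pose commanded when the call began, along the tool's axes at that moment; what a row does not reach only later rows make up. A row lasts 1/12 s, in which the tool goes at most 41.7 mm and 7.16 degrees, less where a joint would pass 70% of its speed; a pose out of reach is approached as far as the arm can. A call with a gripper value outside its range is refused whole. "jaw" is the opening, from 0 (shut) to 1 (fully open), set as the call begins (left out, the last holds). The fingers move at their own pace and stop on an object; "newtons" is the grip in N (left out, the last holds). Time passes only in rows, so rows that repeat a pose let the fingers close, or fill a call up. It gives the time, the measured TCP pose, the force and the opening at its end, in the units of the state.
- monitor.get_obs(): the state, without advancing time (a new reading comes with each control period).
- eyes.camera(name): name is "scene" or "top"; returns (picture, depth): 400x640x3 uint8, blue, green, red; 400x640 float32, m along the optical axis (not along the pixel's ray), 0 where there is no reading.
- eyes.camera_params(name): a dict with "fovy" (degrees; the focal length in pixels is half the picture's height over the tangent of half this angle, whatever the lens; pixels are square), "cx", "cy" (the principal point, pixels), "R" (3x3) and "t" (3): a world point X has camera coordinates R X + t. Camera axes: x right, y down, z forward; pixel columns grow to the right and rows downward; lengths in m; the calibration is good to about 2 mm. A picture is of the moment at which its call begins. camera_params takes no time and is no camera call.
- manip.hand_in(): hands the job in, once; it reports no verdict.
The state is a dict: "clock": time; "joint_pos": joint angles; "joint_velocities": joint speeds; "tau": joint torques, N m; "position": TCP position; "ee_rot": TCP orientation; "ft_force": force on the tool from outside, world axes, zero at the start; "torque": the same for the moment, N m; "grip_width": opening from 0.0 (shut) to 1.0 (fully open).
Only numpy, scipy, OpenCV 4.12 (cv2) and the standard library are available. Lean on these libraries where they do the work, as an engineer would, in place of code of your own. Each camera call takes 0.05 s, during which the arm holds its last target. There are 200 camera calls.

## Task

Lay the larger of the two circuit boards that lie to the right of the test jig into the nest on the jig's sloping panel: standoffs down, between the four guide posts, its long sides running up the slope and its lower short edge down by the ledge. With the board in and let go, press the jig's spring plunger fully down to its stop, hold it there for a good second, and let it come all the way back up. Do not press the plunger down before the board is in, and leave the small board and the roll of tape where they are.

Things in the scene. Friction and masses are not known exactly. Their poses are not given: they have to be found in the camera images.
- board_mid (a point): larger loose green circuit board, 46 x 62 mm, 20 g, on four 6 mm standoffs; its 2 mm plate lies 6 to 8 mm above their feet, parts reach up to 18 mm. Point: centre, 9 mm above the feet. x along the 46 mm side, y along the 62 mm side, z out of the component side. Grip it across the 46 mm, half-way along, with the fingertips 2 to 4 mm off the bench, else they pass over its edge. Either way round fits
- nest (a point): where the board goes: point on the panel's surface amid four guide posts (8 mm diameter, 14 mm high, tapered tops, at x = +-24, y = +-30 mm: 3 mm to spare beside the board). x up the slope, y level to the left, z square out of the panel. Ledge below: 11 mm high, 36 mm long, face at x = -32.5 mm. Beside the long edges, between the posts, there is room for fingers
- plunger_top (a point): centre of the flat top of the plunger's black mushroom head, 32 mm diameter, 110 mm to the right of the nest. Up, the top stands 40 mm out of the panel; axes as the nest's: z points out along the plunger's axis. A spring pushes it out; the steel bush at its foot is 42 mm in diameter, 10 mm high
- plunger (a joint): how far the plunger is pressed along its axis: 0 m up, 0.014 m at its stop. The spring gives about 4 N at the start and 14 N at the stop, and returns it when let go
- small_board_mid (a point): the small green circuit board, loose, 28 x 40 mm, 18 mm high; not to be moved. The point is its centre, 9 mm up
- tape_mid (a point): a loose roll of black tape, about 55 mm diameter, 19 mm high; not to be moved. The point is its centre, 9.5 mm up
- jig: the fixed test jig, a dark wedge, base 165 x 225 mm; point: centre of its underside; x level away from the robot side, z up. Its grey panel (150 x 210 mm) slopes 30 degrees, low edge at -x. A light bar on two stays at the rear corners hangs over nest and plunger: x = -35 to +1 mm, z = 263 to 285 mm, y = +-118 mm. An upright tool does not fit under it; one tilted square to the panel does
Mind the look-alikes: they are no part of the job. What is shaped like the part that bears board_mid but brown is not meant.

How it is judged:
On the way, in this order (a step that is already met when the one before it is completed fails the run):
1. the larger board lies in the nest, let go (x of board_mid in the frame of nest between -0.007 and 0.007 m and y of board_mid in the frame of nest between -0.005 and 0.005 m and z of board_mid in the frame of nest between 0.005 and 0.013 m and angle between the z axis of board_mid and the z axis of nest, either way round below 0.12 rad and angle between the y axis of board_mid and the x axis of nest, either way round below 0.2 rad and angle between board_mid's own z axis and vertical below 1 rad and contact force between board and the fingers below 0.05 N), for 0.2 s.
2. the plunger is pressed to its stop for 0.9 s with the board in the nest (x of board_mid in the frame of nest between -0.007 and 0.007 m and y of board_mid in the frame of nest between -0.005 and 0.005 m and z of board_mid in the frame of nest between 0.005 and 0.013 m and angle between the z axis of board_mid and the z axis of nest, either way round below 0.12 rad and angle between the y axis of board_mid and the x axis of nest, either way round below 0.2 rad and angle between board_mid's own z axis and vertical below 1 rad and value of joint plunger above 0.0125 m), for 0.9 s.
At the end, for the whole second after the job is handed in: the larger board lies at rest in the nest, flat on the panel (within 4 mm square to it and 0.12 rad), its centre within 5 mm of the nest's across the slope and within 7 mm along it, its long sides up the slope within 0.2 rad; the plunger is back up (less than 2 mm pressed) (x of board_mid in the frame of nest between -0.007 and 0.007 m and y of board_mid in the frame of nest between -0.005 and 0.005 m and z of board_mid in the frame of nest between 0.005 and 0.013 m and angle between the z axis of board_mid and the z axis of nest, either way round below 0.12 rad and angle between the y axis of board_mid and the x axis of nest, either way round below 0.2 rad and angle between board_mid's own z axis and vertical below 1 rad and value of joint plunger below 0.002 m and linear speed of board below 0.02 m/s); the robot touches nothing.
It fails at once if the plunger is pressed more than half-way while the larger board is not in the nest (value of joint plunger above 0.007 m and not (x of board_mid in the frame of nest between -0.007 and 0.007 m and y of board_mid in the frame of nest between -0.005 and 0.005 m and z of board_mid in the frame of nest between 0.005 and 0.013 m and angle between the z axis of board_mid and the z axis of nest, either way round below 0.12 rad and angle between the y axis of board_mid and the x axis of nest, either way round below 0.2 rad and angle between board_mid's own z axis and vertical below 1 rad)).
It fails at once if the small board is moved more than 30 mm (distance of small_board_mid from where it was at the start of the episode above 0.03 m).
It fails at once if the roll of tape is moved more than 30 mm (distance of tape_mid from where it was at the start of the episode above 0.03 m).
It also fails if it takes over 53 s, if anything falls off the work surface, if the arm or the gripper's body presses on something with over 40 N, if the wrist force passes 120 N, or if a joint passes its speed limit or range.

## Working session

There is one attempt and no reset: what is moved stays moved. The work goes in short steps, Python scripts to look and compute and a tool call to move; the robot and the scene stay as the last step left them, time stands still between calls to the robot, and variables do not carry over. Pictures are saved under pics/ and viewed, on a budget of 10 in all, crops included, one or two more only if the job needs it, and the job is handed in when it is done.

Besides the shell and the picture viewer there is one more tool, called after ">>>" as name(argument=value, ...), one argument or row to a line, values as JSON. send_rows: Moves the arm, as the interface text tells. Its arguments: {"type":"object","properties":{"offset":{"type":"array"},"roll":{"type":"array"},"jaw":{"type":"number"},"newtons":{"type":"number"}},"required":["offset","roll"]}

```bash
ls; mkdir -p pics
cat > h.py <<'E'
import numpy as np,cv2
from workcell import monitor,eyes,manip
def cam(n):
    im,d=eyes.camera(n);return im,d,eyes.camera_params(n)
def world(u,v,d,p):
    f=200/np.tan(np.radians(p['fovy'])/2);R=np.array(p['R']);t=np.array(p['t'])
    c=np.stack([(u-p['cx'])/f*d,(v-p['cy'])/f*d,d*np.ones_like(u*1.0)],-1)
    return (c-t)@R
def onplane(u,v,z,p):
    a=world(np.float64(u),np.float64(v),0.0,p)if 0 else -np.array(p['R']).T@np.array(p['t'])
    b=world(np.float64(u),np.float64(v),1.0,p)
    return a+(b-a)*(z-a[2])/(b[2]-a[2])
E
python3 - <<'E'
from h import *
for n in('scene','top'):
    im,d,p=cam(n);cv2.imwrite(f'pics/{n}0.png',im);np.save(f'{n}0.npy',d);print(n,p)
print(monitor.get_obs())
E
```

```text
pics
scene {'fovy': 49.14709087031733, 'cx': 315.38412376681066, 'cy': 203.97153602785565, 'R': array([[ 0.69010458, -0.72351312,  0.01686512],
       [-0.48229046, -0.47714548, -0.73466189],
       [ 0.53958463,  0.49885966, -0.67822376]]), 't': array([-0.33330819,  0.30927019,  0.76768586])}
top {'fovy': 53.796021273128645, 'cx': 314.2370947992009, 'cy': 199.43546532187162, 'R': array([[-0.09351372, -0.9956141 , -0.00278249],
       [-0.9718548 ,  0.09188835, -0.21692115],
       [ 0.21622543, -0.01758092, -0.97618516]]), 't': array([0.02812121, 0.52764802, 0.83897823])}
{'clock': 0.1, 'joint_pos': array([-1.16762465,  0.33284696, -0.06471146,  1.46085549,  0.02161323,
        1.34993266, -0.08850327]), 'joint_velocities': array([-0.00066624, -0.00208344, -0.0011688 , -0.00105537,  0.00059878,
        0.00039645, -0.00091423]), 'tau': array([ 1.45556714e-03, -6.26750779e+01,  4.90953110e-02, -3.92426348e+01,
        1.63747149e-02,  7.03606551e-03, -6.24327231e-05]), 'position': array([0.25799771, 0.56888289, 0.23057251]), 'ee_rot': array([ 2.11266929e-01,  9.77428172e-01, -6.64550030e-04, -1.07554214e-04]), 'ft_force': array([ 0.29388254, -0.5156982 , -0.12003748]), 'torque': array([-0.06092502, -0.04157962,  0.004963  ]), 'grip_width': 1.000579725227861}
```

View pics/scene0.png

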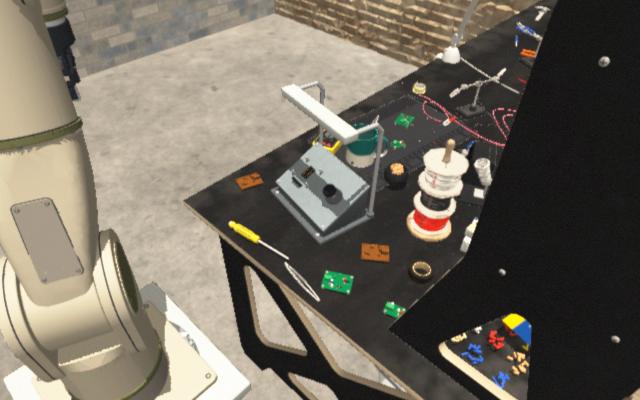

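View pics/top0.png

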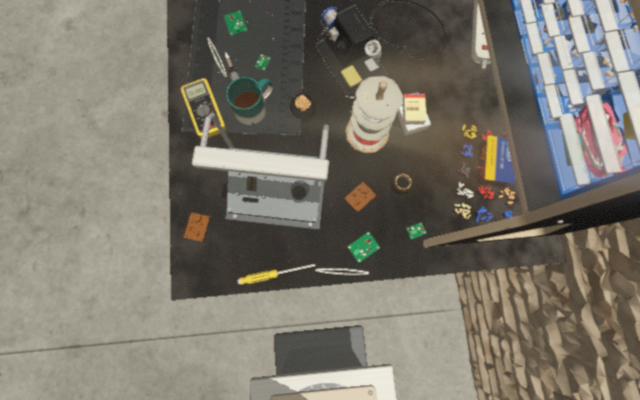

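The top view shows the candidates. Green boards are at (363,247) large, (417,230) small, and (235,22), (262,61) behind the jig. Brown look-alikes are at (360,196) and (197,227). The large green one at (363,247), right of the jig, fits the description. I'll measure it and confirm it in a crop.

Run:
```python
from h import *
T=cv2.imread('pics/top0.png');S=cv2.imread('pics/scene0.png');dt=np.load('top0.npy');ds=np.load('scene0.npy')
pt=eyes.camera_params('top');ps=eyes.camera_params('scene')
for im,d,p,n,rois in((T,dt,pt,'top',[(335,225,390,270),(400,215,435,245)]),(S,ds,ps,'scene',[(315,265,360,300),(378,295,410,322)])):
    hsv=cv2.cvtColor(im,cv2.COLOR_BGR2HSV)
    for x0,y0,x1,y1 in rois:
        m=np.zeros(im.shape[:2],np.uint8);m[y0:y1,x0:x1]=cv2.inRange(hsv,(45,80,40),(90,255,255))[y0:y1,x0:x1]
        m=cv2.morphologyEx(m,cv2.MORPH_CLOSE,np.ones((5,5)))
        c=max(cv2.findContours(m,0,2)[0],key=cv2.contourArea)[:,0]
        w=np.array([onplane(a,b,.008,p)[:2] for a,b in c],np.float32)*1000
        print(n,cv2.minAreaRect(w))
        v,u=np.nonzero(m);P=world(u,v,d[v,u],p);print(' depth z med',np.median(P[:,2]),np.median(P[:,:2],0))
# panel points from both cameras
for d,p,n,(x0,y0,x1,y1) in((dt,pt,'top',(228,180,320,225)),(ds,ps,'scene',(270,150,375,240))):
    v,u=np.mgrid[y0:y1,x0:x1];P=world(u,v,d[v,u],p).reshape(-1,3);P=P[(P[:,2]>.02)&(P[:,2]<.2)]
    rng=np.random.default_rng(0);best=0
    for _ in range(500):
        a,b,c=P[rng.choice(len(P),3)];k=np.cross(b-a,c-a);l=np.linalg.norm(k)
        if l<1e-6: continue
        k/=l
        if abs(abs(k[2])-.866)>.05: continue
        i=abs((P-a)@k)<.002
        if i.sum()>best:best=i.sum();I=i
    Q=P[I];c0=Q.mean(0);k=np.linalg.svd(Q-c0,full_matrices=False)[2][2];k*=np.sign(k[2])
    print(n,len(P),best,'n',k,'c',c0,'ext',Q.min(0),Q.max(0), 'yawdeg',np.degrees(np.arctan2(-k[1],-k[0])))
a=cv2.resize(T[180:260,330:440],None,fx=5,fy=5,interpolation=2)
b=cv2.resize(S[140:245,265:385],None,fx=5,fy=5,interpolation=2)
cv2.imwrite('pics/cropT.png',a);cv2.imwrite('pics/cropS.png',b)
```

```text
top ((415.5892028808594, -126.11167907714844), (49.0462760925293, 65.89271545410156), 28.883451461791992)
 depth z med 0.006211596216771622 [ 0.41516874 -0.12565684]
top ((442.0105285644531, -254.15643310546875), (30.149799346923828, 43.668025970458984), 20.635116577148438)
 depth z med 0.006918384990133246 [ 0.44177455 -0.25410414]
scene ((415.694580078125, -126.86531066894531), (51.268707275390625, 64.063720703125), 28.84061622619629)
 depth z med 0.0077187764566169145 [ 0.41470309 -0.12746835]
scene ((442.13665771484375, -255.05819702148438), (31.806072235107422, 41.41554260253906), 16.405567169189453)
 depth z med 0.008372158080638603 [ 0.43942477 -0.25367423]
top 3363 2416 n [-0.4911807   0.10381304  0.86484934] c [0.53771114 0.06987555 0.05762443] ext [ 0.48165676 -0.03550523  0.0345834 ] [0.58743741 0.17972426 0.08625988] yawdeg -11.934064210137551
scene 5254 3036 n [-0.49003765  0.10416068  0.86545575] c [0.56452279 0.06003911 0.07456376] ext [ 0.48290268 -0.05359322  0.03608697] [0.64011013 0.18049778 0.11996738] yawdeg -11.99999531200055
```

View pics/cropT.png

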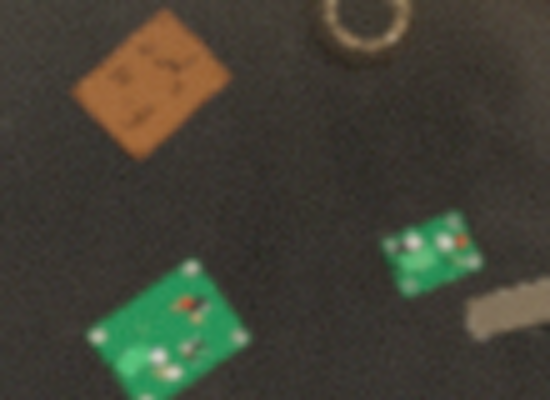

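View pics/cropS.png

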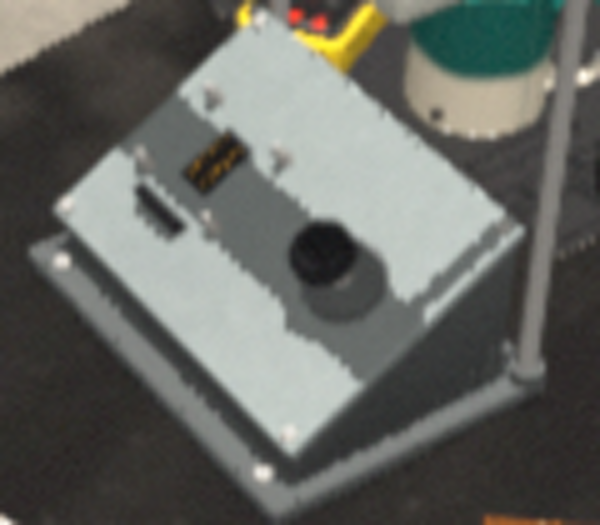

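The crops confirm the choice. The large green board, with four white standoffs and crop corners (97,335), (190,265), (240,338) and (145,400), is the target. The posts show in the scene crop at (213,97), (280,158), (140,155) and (207,220), and the plunger head at (323,252). Next I'll compute the nest and plunger positions.

Run:
```python
from h import *
ps=eyes.camera_params('scene');d=np.load('scene0.npy')
n=np.array([-.4895,.104,.866]);n=np.array([-.5*np.cos(np.radians(-12)),-.5*np.sin(np.radians(-12)),.866])
c0=np.array([.5645,.0600,.0746])
X=np.array([np.cos(np.radians(-12))*.866,np.sin(np.radians(-12))*.866,.5]);Y=np.cross(n,X)
def pl(u,v,h):
    o=-ps['R'].T@ps['t'];b=world(np.float64(u),np.float64(v),1.,ps);q=c0+n*h
    return o+(b-o)*((q-o)@n)/((b-o)@n)
L=[]
for u,v in((213,97),(280,158),(140,155),(207,220)):
    P=pl(265+u/5-.4,140+v/5-.4,8);P=pl(265+u/5-.4,140+v/5-.4,.009);L.append(P-n*.009)
L=np.array(L);N=L.mean(0);print('nest',N);print(((L-N)@np.array([X,Y,n]).T*1000).round(1))
T=pl(265+323/5-.4,140+250/5-.4,.04);print('ptop',T,'rel nest',[(T-N)@a*1000 for a in(X,Y,n)])
v,u=np.mgrid[182:198,322:337];P=world(u,v,d[v,u],ps).reshape(-1,3);h=(P-c0)@n;Q=P[(h>.036)&(h<.044)];print(len(Q),Q.mean(0),[(Q.mean(0)-N)@a*1000 for a in(X,Y,n)])
# bar position
dt=np.load('top0.npy');pt=eyes.camera_params('top')
v,u=np.mgrid[145:182,190:332];P=world(u,v,dt[v,u],pt).reshape(-1,3);Q=P[(P[:,2]>.25)&(P[:,2]<.31)]
a=Q@np.array([np.cos(np.radians(-12)),np.sin(np.radians(-12)),0]);b=Q@np.array([-np.sin(np.radians(-12)),np.cos(np.radians(-12)),0])
print('bar x',np.percentile(a,[1,50,99]),'y',np.percentile(b,[1,99]),'z',np.percentile(Q[:,2],[1,50,99]))
ux=np.array([np.cos(np.radians(-12)),np.sin(np.radians(-12)),0]);print('nest jig-along',N@ux,'ptop',T@ux)
```

```text
nest [0.57502969 0.11488542 0.07395813]
[[ 23.1  27.1  -0. ]
 [ 23.2 -31.5   0. ]
 [-23.3  32.6  -0. ]
 [-23.1 -28.1   0. ]]
ptop [0.53363259 0.00785313 0.10961475] rel nest [np.float64(2.0331512925028035), np.float64(-113.29533138620732), np.float64(39.998239999999974)]
111 [0.53480457 0.01094774 0.10888129] [np.float64(2.1019889491829034), np.float64(-110.02481824443552), np.float64(39.11158194528562)]
bar x [0.50837929 0.5245689  0.56265773] y [0.06789393 0.29720425] z [0.2692784  0.28299167 0.28586795]
nest jig-along 0.5385778929297568 ptop 0.52033867942367
```

>>> send_rows(
  offset=[
    [0,0,-40],
    [0,0,-80],
    [0,0,-120],
    [0,0,-160],
    [0,0,-200],
  ],
  roll=[0,0,0,0,0],
)

```text
clock: 0.52
position: [0.258, 0.5687, 0.4331]
ee_rot: [0.211, 0.977, -0.0, -0.0]
ft_force: [0.2, 1.6, 0.2]
grip_width: 1.0
```

>>> send_rows(
  offset=[
    [0,0,-40],
    [0,0,-80],
    [0,0,-120],
    [0,0,-160],
    [0,0,-200],
  ],
  roll=[0,0,0,0,0],
)

```text
clock: 0.93
position: [0.2528, 0.5597, 0.5753]
ee_rot: [0.21, 0.977, 0.019, 0.004]
ft_force: [-0.5, 0.5, -1.3]
grip_width: 0.999
```

Run:
```python
from h import *
o=monitor.get_obs();print(o['joint_pos'],o['position'],o['ee_rot'])
```

```text
[-1.39283461  0.41005288  0.35070069  0.65329426 -0.15867043  2.05713326
 -0.00232134] [0.25282436 0.55972135 0.57531258] [0.21038928 0.9774324  0.01859616 0.00405509]
```

>>> send_rows(
  offset=[
    [0,0,30],
    [0,0,60],
    [0,0,90],
    [0,0,120],
    [0,0,120],
  ],
  roll=[0,0,0,0,0],
)

```text
clock: 1.35
position: [0.2536, 0.5602, 0.4479]
ee_rot: [0.211, 0.977, 0.012, 0.003]
ft_force: [0.0, -0.1, -1.6]
grip_width: 1.004
```

>>> send_rows(
  offset=[
    [-34,-22,0],
    [-68,-44,0],
    [-102,-66,0],
    [-136,-88,0],
    [-170,-110,0],
  ],
  roll=[0,0,0,0,0],
)

```text
clock: 1.77
position: [0.3651, 0.3896, 0.4533]
ee_rot: [0.211, 0.977, 0.018, 0.004]
ft_force: [0.5, 0.1, 0.0]
grip_width: 0.993
```

>>> send_rows(
  offset=[
    [-34,-22,0],
    [-62,-44,0],
    [-85,-75,0],
    [-102,-112,0],
    [-119,-149,0],
  ],
  roll=[0,0,0,0,0],
)

```text
clock: 2.18
position: [0.4115, 0.2044, 0.4477]
ee_rot: [0.212, 0.977, 0.018, 0.004]
ft_force: [0.3, -0.6, 0.4]
grip_width: 1.002
```

>>> send_rows(
  offset=[
    [-17,-36,0],
    [-34,-73,5],
    [-51,-110,10],
    [-68,-147,15],
    [-85,-184,20],
  ],
  roll=[0,0,0,0,0],
)

```text
clock: 2.6
position: [0.4127, 0.002, 0.4213]
ee_rot: [0.212, 0.977, 0.018, 0.004]
ft_force: [0.3, 0.4, 0.5]
grip_width: 1.002
```

```bash
cat >> h.py <<'E'
from scipy.spatial.transform import Rotation as Ro
def go(tgt,yaz=None):
    """offset mm to reach tgt; roll so that tool y has azimuth yaz (mod 180)"""
    o=monitor.get_obs();R=Ro.from_quat(o['ee_rot']).as_matrix();p=o['position']
    y=R[:,1];a=np.degrees(np.arctan2(y[1],y[0]));z=R[:,2]
    s=f"t {o['clock']:.2f} p {p.round(4)} yaz {a:.1f} tilt {np.degrees(np.arccos(-z[2])):.1f} az {np.degrees(np.arctan2(z[1],z[0])):.0f} grip {o['grip_width']:.3f} F {o['ft_force'].round(1)} q {o['joint_pos'].round(2)}"
    print(s)
    if tgt is not None: print('offset mm',(R.T@(np.array(tgt)-p)*1000).round(1))
    if yaz is not None:
        w=(yaz-a+90)%180-90;print('roll',np.radians(-w).round(3))
E
python3 -c "
from h import *
go([.4155,-.1265,.08],28.9)"
```

```text
t 2.60 p [0.4127 0.002  0.4213] yaz 65.5 tilt 2.2 az 64 grip 1.002 F [0.3 0.4 0.5] q [-1.02 -0.34  0.69  1.65  0.19  1.72  0.82]
offset mm [ -55.5 -128.6  336.7]
roll 0.639
```

>>> send_rows(
  offset=[
    [-11,-26,29],
    [-22,-52,58],
    [-33,-78,87],
    [-44,-104,116],
    [-55,-128,145],
  ],
  roll=[0.12,0.24,0.36,0.48,0.6],
)

```text
clock: 3.02
position: [0.4124, -0.1325, 0.2709]
ee_rot: [0.494, 0.869, 0.019, -0.001]
ft_force: [1.8, 0.7, -0.3]
grip_width: 0.999
```

>>> send_rows(
  offset=[
    [0,0,40],
    [0,0,80],
    [0,0,120],
    [0,0,150],
    [0,0,150],
  ],
  roll=[0.04,0.04,0.04,0.04,0.04],
)

```text
clock: 3.43
position: [0.4125, -0.1256, 0.1178]
ee_rot: [0.508, 0.861, 0.015, -0.004]
ft_force: [-0.4, 0.0, 0.3]
grip_width: 0.999
```

```bash
python3 -c "
from h import *
for n in ('top','scene'):
    im,d,p=cam(n);cv2.imwrite(f'pics/{n}1.png',im)
    x,y=(320,200) if n=='top' else (290,240)
    globals()[n]=cv2.resize(im[y:y+80,x:x+100],None,fx=4,fy=4,interpolation=2)
cv2.imwrite('pics/c1.png',np.hstack([top,scene]))
go([.4155,-.1265,-.0005],28.9)"
```

```text
t 3.53 p [ 0.4151 -0.126   0.1218] yaz 28.9 tilt 1.9 az 65 grip 1.002 F [-0.1 -0.7  0.7] q [-0.92 -0.09  1.13  2.12  0.06  1.05  0.68]
offset mm [ -3.1  -3.2 122.3]
roll -0.001
```

View pics/c1.png

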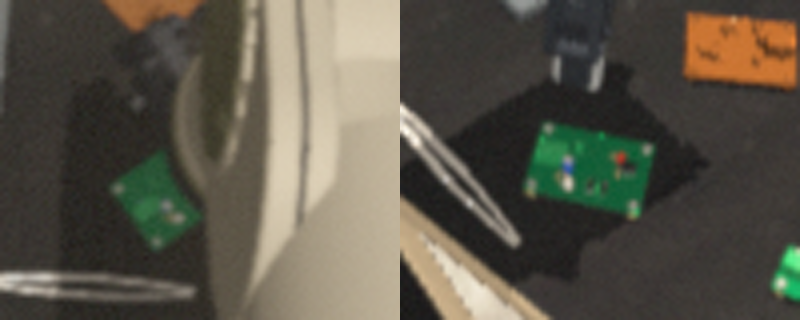

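>>> send_rows(
  offset=[
    [-1,-1,35],
    [-2,-2,70],
    [-3,-3,100],
    [-3,-3,115],
    [-3,-3,122],
  ],
  roll=[0,0,0,0,0],
)

```text
clock: 3.95
position: [0.4156, -0.1248, -0.0025]
ee_rot: [0.507, 0.862, 0.017, -0.003]
ft_force: [-0.2, -0.3, 0.3]
grip_width: 0.999
```

```bash
python3 -c "
from h import *
go([.4155,-.1265,-.0005],28.9)
im,d,p=cam('scene');cv2.imwrite('pics/c2.png',cv2.resize(im[230:320,280:380],None,fx=5,fy=5,interpolation=2))
go([.4155,-.1265,-.0005],28.9)"
```

```text
t 3.95 p [ 0.4156 -0.1248 -0.0025] yaz 29.0 tilt 2.0 az 69 grip 0.999 F [-0.2 -0.3  0.3] q [-0.7   0.35  1.03  2.21 -0.48  0.8   1.15]
offset mm [-1.4 -0.9 -2.1]
roll 0.002
t 4.00 p [ 0.4158 -0.1248 -0.0021] yaz 29.0 tilt 2.0 az 68 grip 1.001 F [-0.5  1.6 -1.2] q [-0.71  0.35  1.03  2.21 -0.48  0.8   1.15]
offset mm [-1.3 -1.1 -1.7]
roll 0.002
```

View pics/c2.png

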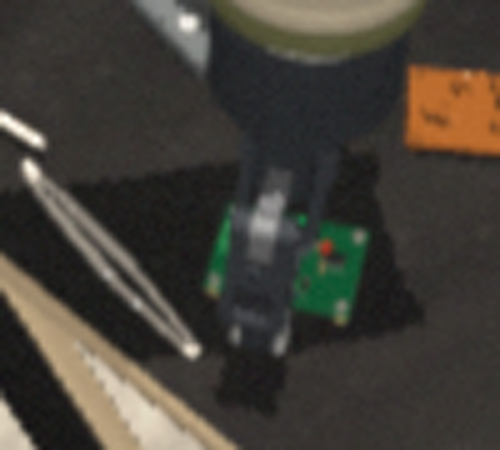

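Fingers straddle the board: the near finger is at crop (260,320) and the board runs from (215,280) to (365,240). Closing now.

>>> send_rows(
  offset=[
    [-1,-1,-1],
    [-1,-1,-1],
    [-1,-1,-1],
    [-1,-1,-1],
    [-1,-1,-1],
  ],
  roll=[0,0,0,0,0],
  jaw=0,
  newtons=25,
)

```text
clock: 4.42
position: [0.416, -0.1263, 0.0007]
ee_rot: [0.508, 0.861, 0.019, -0.001]
ft_force: [-2.8, 0.7, 15.2]
grip_width: 0.521
```

>>> send_rows(
  offset=[
    [0,0,0],
    [0,0,0],
    [0,0,0],
    [0,0,0],
    [0,0,0],
  ],
  roll=[0,0,0,0,0],
)

```text
clock: 4.83
position: [0.416, -0.1263, 0.0007]
ee_rot: [0.508, 0.861, 0.019, -0.001]
ft_force: [-3.1, 0.0, 14.5]
grip_width: 0.524
```

>>> send_rows(
  offset=[
    [0,0,-10],
    [0,0,-25],
    [0,0,-50],
    [0,0,-75],
    [0,0,-100],
  ],
  roll=[0,0,0,0,0],
)

```text
clock: 5.25
position: [0.4128, -0.1299, 0.0965]
ee_rot: [0.508, 0.861, 0.017, -0.002]
ft_force: [-0.3, 0.5, 1.4]
grip_width: 0.521
```

```bash
python3 -c "
from h import *
go([.55,-.12,.45],78)
im,d,p=cam('scene');cv2.imwrite('pics/c3.png',cv2.resize(im[190:290,280:380],None,fx=5,fy=5,interpolation=2))"
```

```text
t 5.25 p [ 0.4128 -0.1299  0.0965] yaz 28.9 tilt 2.0 az 68 grip 0.521 F [-0.3  0.5  1.4] q [-1.03 -0.01  1.29  2.15 -0.03  0.99  0.78]
offset mm [ -50.   134.4 -351.1]
roll -0.857
```

View pics/c3.png

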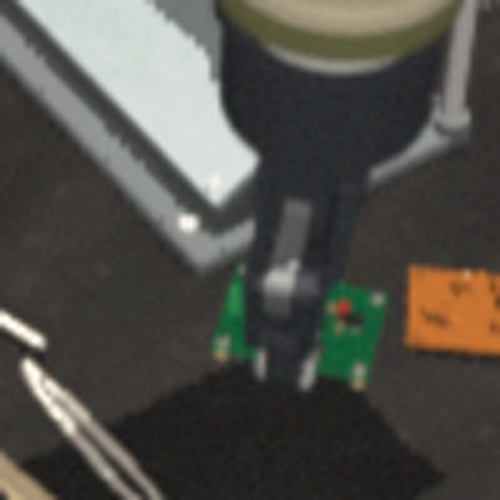

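>>> send_rows(
  offset=[
    [0,0,-35],
    [0,0,-70],
    [0,0,-105],
    [0,0,-140],
    [0,0,-175],
  ],
  roll=[-0.1,-0.2,-0.3,-0.4,-0.5],
)

```text
clock: 5.72
position: [0.4101, -0.1356, 0.273]
ee_rot: [0.277, 0.961, 0.02, 0.003]
ft_force: [0.6, 0.1, -0.2]
grip_width: 0.525
```

>>> send_rows(
  offset=[
    [0,0,-30],
    [0,0,-60],
    [0,0,-90],
    [0,0,-120],
    [0,0,-150],
  ],
  roll=[-0.1,-0.2,-0.3,-0.357,-0.357],
)

```text
clock: 6.13
position: [0.4078, -0.1406, 0.422]
ee_rot: [0.102, 0.995, 0.019, 0.006]
ft_force: [0.4, -0.1, 0.3]
grip_width: 0.521
```

```bash
python3 -c "
from h import *
go([.7,-.149,.55],78)"
```

```text
t 6.13 p [ 0.4078 -0.1406  0.422 ] yaz 78.3 tilt 2.2 az 67 grip 0.521 F [ 0.4 -0.1  0.3] q [-1.04 -0.43  0.91  1.61  0.31  1.77  1.27]
offset mm [-288.8   55.8 -123.8]
roll 0.005
```

>>> send_rows(
  offset=[
    [-35,8,-15],
    [-70,16,-30],
    [-105,24,-45],
    [-140,32,-60],
    [-175,40,-75],
  ],
  roll=[0,0,0,0,0],
)

```text
clock: 6.55
position: [0.5083, -0.1387, 0.4753]
ee_rot: [0.104, 0.994, 0.016, 0.012]
ft_force: [-1.1, 0.1, 1.2]
grip_width: 0.523
```

>>> send_rows(
  offset=[
    [-20,0,-30],
    [-40,0,-60],
    [-60,0,-90],
    [-80,0,-120],
    [-100,0,-150],
  ],
  roll=[0,0,0,0,0],
)

```text
clock: 6.97
position: [0.5197, -0.1374, 0.5624]
ee_rot: [0.102, 0.994, 0.017, 0.037]
ft_force: [-0.8, 0.1, -0.7]
grip_width: 0.518
```

```bash
python3 -c "
from h import *
go([.7,-.149,.55],78)"
```

```text
t 6.97 p [ 0.5197 -0.1374  0.5624] yaz 78.3 tilt 4.7 az 19 grip 0.518 F [-0.8  0.1 -0.7] q [-1.83 -0.5   1.34  1.04  0.57  2.06  1.18]
offset mm [-177.5   24.5   25.9]
roll 0.006
```

>>> send_rows(
  offset=[
    [-35,0,0],
    [-70,0,0],
    [-105,0,0],
    [-140,0,0],
    [-175,0,0],
  ],
  roll=[0,0,0,0,0],
)

```text
clock: 7.38
position: [0.5282, -0.1329, 0.571]
ee_rot: [0.103, 0.993, 0.012, 0.049]
ft_force: [-0.5, 0.5, 0.0]
grip_width: 0.519
```

```bash
python3 -c "
from h import *
go([.7,-.149,.55],78)"
```

```text
t 7.38 p [ 0.5282 -0.1329  0.571 ] yaz 78.2 tilt 5.7 az 8 grip 0.519 F [-0.5  0.5  0. ] q [-1.86 -0.5   1.34  1.02  0.6   2.06  1.17]
offset mm [-168.7   18.6   37.8]
roll 0.004
```

>>> send_rows(
  offset=[
    [0,0,-35],
    [0,0,-70],
    [0,0,-105],
    [0,0,-140],
    [0,0,-175],
  ],
  roll=[0,0,0,0,0],
)

```text
clock: 7.8
position: [0.4726, -0.1217, 0.6349]
ee_rot: [0.103, 0.992, 0.012, 0.072]
ft_force: [-0.9, -0.6, 1.2]
grip_width: 0.516
```

```bash
python3 -c "
from h import *
go([.7,-.149,.55],78)"
```

```text
t 7.80 p [ 0.4726 -0.1217  0.6349] yaz 78.3 tilt 8.4 az 4 grip 0.516 F [-0.9 -0.6  1.2] q [-1.58 -0.27  1.34  0.97  0.33  2.06  1.32]
offset mm [-213.8   16.1  116.9]
roll 0.005
```

>>> send_rows(
  offset=[
    [-20,0,-35],
    [-40,0,-70],
    [-60,0,-105],
    [-80,0,-140],
    [-100,0,-175],
  ],
  roll=[0,0,0,0,0],
)

```text
clock: 8.22
position: [0.4648, -0.1192, 0.6635]
ee_rot: [0.103, 0.99, 0.012, 0.095]
ft_force: [0.3, -0.0, 0.6]
grip_width: 0.524
```

>>> send_rows(
  offset=[
    [-20,0,-35],
    [-40,0,-70],
    [-60,0,-105],
    [-80,0,-140],
    [-100,0,-175],
  ],
  roll=[0,0,0,0,0],
)

```text
clock: 8.63
position: [0.4436, -0.1118, 0.7124]
ee_rot: [0.104, 0.985, 0.004, 0.138]
ft_force: [-0.3, -0.1, 1.1]
grip_width: 0.521
```

```bash
python3 -c "
from h import *
go([.7,-.149,.55],78)"
```

```text
t 8.63 p [ 0.4436 -0.1118  0.7124] yaz 78.2 tilt 15.9 az -5 grip 0.521 F [-0.3 -0.1  1.1] q [-1.05 -0.09  1.07  0.85  0.1   2.06  1.45]
offset mm [-204.6   10.1  227. ]
roll 0.004
```

>>> send_rows(
  offset=[
    [-20,-12,-35],
    [-40,-24,-70],
    [-60,-36,-105],
    [-80,-48,-140],
    [-100,-60,-175],
  ],
  roll=[0,0,0,0,0],
)

```text
clock: 9.05
position: [0.4538, -0.1365, 0.7343]
ee_rot: [0.104, 0.982, 0.0, 0.159]
ft_force: [-0.3, 1.2, -0.1]
grip_width: 0.522
```

```bash
python3 -c "
from h import *
go([.7,-.149,.55],78)"
```

```text
t 9.05 p [ 0.4538 -0.1365  0.7343] yaz 78.2 tilt 18.4 az -6 grip 0.522 F [-0.3  1.2 -0.1] q [-0.4   0.04  0.69  0.73 -0.1   2.06  1.59]
offset mm [-173.2   31.8  252.5]
roll 0.004
```

>>> send_rows(
  offset=[
    [-15,-10,-25],
    [-30,-20,-50],
    [-45,-30,-75],
    [-60,-40,-100],
    [-75,-50,-125],
  ],
  roll=[0,0,0,0,0],
)

```text
clock: 9.47
position: [0.4632, -0.1754, 0.7529]
ee_rot: [0.105, 0.977, -0.005, 0.183]
ft_force: [-0.6, 0.6, -0.4]
grip_width: 0.522
```

```bash
python3 -c "
from h import *
go([.7,-.149,.55],78)"
```

```text
t 9.47 p [ 0.4632 -0.1754  0.7529] yaz 78.0 tilt 21.1 az -8 grip 0.522 F [-0.6  0.6 -0.4] q [ 0.03  0.11  0.38  0.62 -0.15  2.06  1.66]
offset mm [-137.4   69.   272.6]
roll 0.0
```

>>> send_rows(
  offset=[
    [-15,-10,-25],
    [-30,-20,-50],
    [-45,-30,-75],
    [-60,-40,-100],
    [-75,-50,-125],
  ],
  roll=[0,0,0,0,0],
)

```text
clock: 9.88
position: [0.465, -0.2085, 0.7703]
ee_rot: [0.106, 0.973, -0.01, 0.206]
ft_force: [-0.0, 0.3, 0.1]
grip_width: 0.524
```

>>> send_rows(
  offset=[
    [-15,-10,-25],
    [-30,-20,-50],
    [-45,-30,-75],
    [-60,-40,-100],
    [-75,-50,-125],
  ],
  roll=[0,0,0,0,0],
)

```text
clock: 10.3
position: [0.4603, -0.2373, 0.787]
ee_rot: [0.106, 0.968, -0.017, 0.228]
ft_force: [0.1, -0.0, -0.0]
grip_width: 0.52
```

```bash
python3 -c "
from h import *
go([.7,-.149,.55],78)"
```

```text
t 10.30 p [ 0.4603 -0.2373  0.787 ] yaz 77.7 tilt 26.4 az -11 grip 0.520 F [ 0.1 -0.  -0. ] q [ 0.36  0.18  0.19  0.46 -0.22  2.06  1.75]
offset mm [-86.4 133.7 310. ]
roll -0.005
```

>>> send_rows(
  offset=[
    [-15,-8,-25],
    [-30,-16,-50],
    [-45,-24,-75],
    [-60,-32,-100],
    [-75,-40,-125],
  ],
  roll=[0,0,0,0,0],
)

```text
clock: 10.72
position: [0.4517, -0.2552, 0.8049]
ee_rot: [0.107, 0.962, -0.024, 0.25]
ft_force: [0.6, -0.5, 0.6]
grip_width: 0.522
```

```bash
python3 -c "
from h import *
go([.7,-.149,.55],78)"
```

```text
t 10.72 p [ 0.4517 -0.2552  0.8049] yaz 77.4 tilt 29.0 az -12 grip 0.522 F [ 0.6 -0.5  0.6] q [ 0.44  0.19  0.16  0.4  -0.24  2.06  1.77]
offset mm [-67.4 155.9 330.3]
roll -0.01
```

```bash
cat >> h.py <<'E'
a12=np.radians(-12)
NZ=np.array([-.5*np.cos(a12),-.5*np.sin(a12),.866]);NX=np.array([np.cos(a12)*.866,np.sin(a12)*.866,.5]);NY=np.cross(NZ,NX)
NEST=np.array([.575,.115,.074])
def rel():
    R=Ro.from_quat(monitor.get_obs()['ee_rot']).as_matrix();p=monitor.get_obs()['position'];B=np.array([NX,NY,NZ])
    print('TCP in nest mm',(B@(p-NEST)*1000).round(1),'tool z err deg (x,y)',np.degrees(B@R[:,2])[:2].round(1),'tool y in nest',(B@R[:,1]).round(3))
E
python3 -c "
from h import *
go(NEST+.3*NZ);rel()"
```

```text
t 10.72 p [ 0.4517 -0.2552  0.8049] yaz 77.4 tilt 29.0 az -12 grip 0.522 F [ 0.6 -0.5  0.6] q [ 0.44  0.19  0.16  0.4  -0.24  2.06  1.77]
offset mm [326.3 383.5 360.7]
TCP in nest mm [ 327.7 -387.7  654.8] tool z err deg (x,y) [-1.   0.1] tool y in nest [0.012 1.    0.001]
```

>>> send_rows(
  offset=[
    [20,25,24],
    [40,50,48],
    [60,75,72],
    [80,100,96],
    [100,125,120],
  ],
  roll=[0,0,0,0,0],
)

```text
clock: 11.13
position: [0.4505, -0.1436, 0.6736]
ee_rot: [0.106, 0.962, -0.025, 0.25]
ft_force: [0.5, 0.0, 0.8]
grip_width: 0.52
```

```bash
python3 -c "
from h import *
go(NEST+.3*NZ);rel()"
```

```text
t 11.13 p [ 0.4505 -0.1436  0.6736] yaz 77.5 tilt 29.1 az -12 grip 0.520 F [0.5 0.  0.8] q [ 0.24 -0.22 -0.02  1.19 -0.01  1.67  1.57]
offset mm [239.7 276.3 257.3]
TCP in nest mm [ 240.9 -278.9  553.3] tool z err deg (x,y) [-0.9  0. ] tool y in nest [0.011 1.    0.   ]
```

>>> send_rows(
  offset=[
    [21,25,24],
    [42,50,48],
    [63,75,72],
    [84,100,96],
    [105,125,120],
  ],
  roll=[0,0,0,0,0],
)

```text
clock: 11.55
position: [0.445, -0.0136, 0.5185]
ee_rot: [0.106, 0.962, -0.025, 0.25]
ft_force: [1.1, 0.5, 0.2]
grip_width: 0.523
```

```bash
python3 -c "
from h import *
go(NEST+.3*NZ);rel()"
```

```text
t 11.55 p [ 0.445  -0.0136  0.5185] yaz 77.5 tilt 29.0 az -12 grip 0.523 F [1.1 0.5 0.2] q [ 0.2  -0.42 -0.25  1.67  0.03  1.39  1.29]
offset mm [134.6 151.3 137.5]
TCP in nest mm [ 135.2 -152.8  435.2] tool z err deg (x,y) [-1.  0.] tool y in nest [0.011 1.    0.   ]
```

>>> send_rows(
  offset=[
    [24,25,20],
    [48,50,40],
    [72,75,60],
    [96,100,80],
    [120,125,100],
  ],
  roll=[0,0,0,0,0],
)

```text
clock: 11.97
position: [0.4171, 0.1212, 0.3739]
ee_rot: [0.107, 0.962, -0.025, 0.25]
ft_force: [1.8, 0.5, -0.4]
grip_width: 0.522
```

>>> send_rows(
  offset=[
    [0,5,10],
    [0,9,20],
    [0,9,30],
    [0,9,30],
    [0,9,30],
  ],
  roll=[0,0,0,0,0],
)

```text
clock: 12.38
position: [0.4348, 0.1248, 0.3496]
ee_rot: [0.108, 0.962, -0.024, 0.249]
ft_force: [-0.1, -0.1, -0.2]
grip_width: 0.526
```

```bash
python3 -c "
from h import *
go(NEST+.15*NZ);rel()
im,d,p=cam('scene');cv2.imwrite('pics/c4.png',im[50:350,150:550])"
```

```text
t 12.38 p [0.4348 0.1248 0.3496] yaz 77.3 tilt 29.0 az -12 grip 0.526 F [-0.1 -0.1 -0.2] q [ 0.11 -0.44 -0.54  1.99  0.09  1.12  0.89]
offset mm [ 14.8  19.3 158.6]
TCP in nest mm [ 17.3 -19.5 308.3] tool z err deg (x,y) [-1.  0.] tool y in nest [0.014 1.    0.   ]
```

View pics/c4.png

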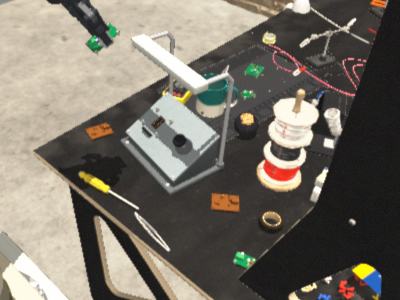

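The board is held square at crop (100,38), in front of and above the light bar. Descending along the panel normal.

>>> send_rows(
  offset=[
    [8,10,30],
    [15,19,65],
    [15,19,100],
    [15,19,130],
    [15,19,160],
  ],
  roll=[0,0,0,0.01,0.01],
)

```text
clock: 12.85
position: [0.5028, 0.1312, 0.2024]
ee_rot: [0.112, 0.961, -0.023, 0.25]
ft_force: [1.3, -1.1, 0.1]
grip_width: 0.525
```

>>> send_rows(
  offset=[
    [0,0,30],
    [0,0,60],
    [0,0,90],
    [0,0,100],
    [0,0,100],
  ],
  roll=[0,0,0,0,0],
)

```text
clock: 13.27
position: [0.5494, 0.1199, 0.1129]
ee_rot: [0.113, 0.962, -0.023, 0.248]
ft_force: [-0.4, 0.7, -0.5]
grip_width: 0.52
```

```bash
python3 -c "
from h import *
go(NEST+.025*NZ);rel()
im,d,p=cam('scene');cv2.imwrite('pics/c5.png',cv2.resize(im[110:230,240:390],None,fx=5,fy=5,interpolation=2))
im,d,p=cam('top');cv2.imwrite('pics/c5t.png',im)"
```

```text
t 13.27 p [0.5494 0.1199 0.1129] yaz 76.8 tilt 28.8 az -12 grip 0.520 F [-0.4  0.7 -0.5] q [ 0.22  0.1  -0.73  2.13  0.67  0.64  0.36]
offset mm [-3.5  0.7 21.6]
TCP in nest mm [-3.1 -0.6 46.7] tool z err deg (x,y) [-1.2 -0. ] tool y in nest [ 0.024  1.    -0.001]
```

View pics/c5.png

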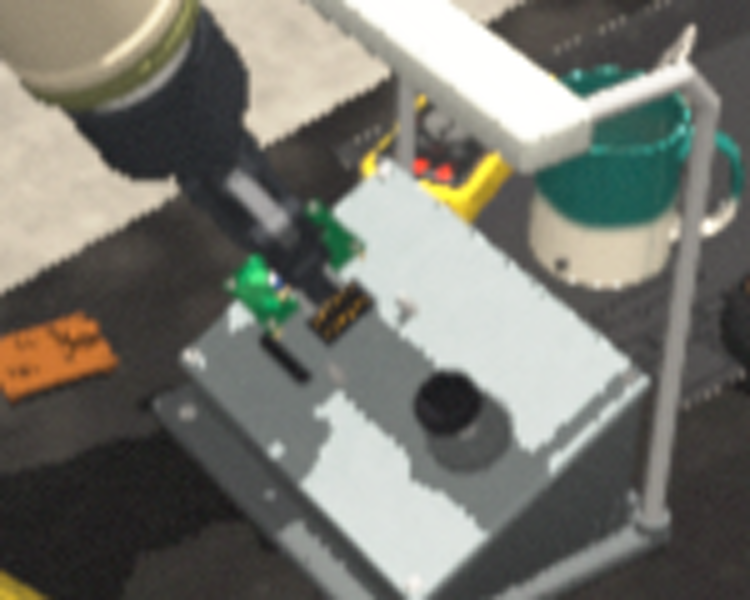

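```bash
python3 -c "
from h import *
B=np.array([NX,NY,NZ])
for n,f,(x0,y0,x1,y1) in (('scene','scene0.npy',(270,150,345,215)),('top','top0.npy',(228,175,290,215))):
    p=eyes.camera_params(n);d=np.load(f);v,u=np.mgrid[y0:y1,x0:x1];P=(world(u,v,d[v,u],p)-NEST)@B.T*1000
    h0=np.median(P[...,2][(abs(P[...,0])<70)&(abs(P[...,1])<60)&(abs(P[...,2])<6)]);print(n,'panel h',h0)
    m=((P[...,2]-h0>4)&(P[...,2]-h0<18)&(abs(P[...,0])<50)&(abs(P[...,1])<45)).astype(np.uint8)
    k,l=cv2.connectedComponents(m)
    for i in range(1,k):
        s=l==i
        if s.sum()>2: print(s.sum(),P[s].mean(0).round(1),P[s].min(0).round(1),P[s].max(0).round(1),u[s].mean().round(1),v[s].mean().round(1))
im=cv2.imread('pics/scene0.png');p=eyes.camera_params('scene');g=cv2.cvtColor(im,cv2.COLOR_BGR2GRAY)
m=np.zeros_like(g);m[170:192,288:304]=(g[170:192,288:304]<60)*255
o=-p['R'].T@p['t']
def pl(u,v,h):
    b=world(np.float64(u),np.float64(v),1.,p);q=NEST+NZ*h;return B@(o+(b-o)*((q-o)@NZ)/((b-o)@NZ)-NEST)*1000
c=max(cv2.findContours(m,0,2)[0],key=cv2.contourArea)[:,0]
q=np.array([pl(a,b,.006)[:2] for a,b in c]);print('ledge',q.min(0),q.max(0),q.mean(0))
"
```

```text
scene panel h -0.07477088323728096
10 [25.4 29.7 10.4] [22.6 28.8  4.7] [28.1 32.1 15.1] 307.0 157.5
10 [-22.   31.2   9.6] [-25.   28.    6.7] [-19.6  34.1  13.3] 293.1 170.4
12 [ 26.2 -28.9   9.4] [ 22.8 -32.3   5.3] [ 29.7 -24.8  14.7] 320.8 169.7
42 [-34.1   0.9  10. ] [-37.6 -16.8   4.9] [-30.3  21.1  13.5] 296.1 180.1
14 [-22.  -29.3   9.1] [-25.3 -33.1   4.6] [-18.7 -25.5  15.8] 306.5 183.5
top panel h -0.44081235291236376
6 [ 24.6 -29.1  11.9] [ 23.  -32.4   9.2] [ 25.6 -25.3  15.2] 264.5 175.3
12 [-23.2  30.   10.1] [-26.1  27.1   3.6] [-20.4  33.   16.7] 237.3 192.8
13 [-22.6 -29.6   9.5] [-25.8 -32.6   4.4] [-20.2 -25.5  15.6] 263.6 195.4
64 [-35.6  -0.5   9.1] [-40.3 -17.3   4. ] [-32.1  17.2  13.3] 250.5 199.4
ledge [-37.33571943 -15.89363984] [-33.86923526  16.26416171] [-35.8812939   -4.06656374]
```

```bash
python3 -c "
from h import *
B=np.array([NX,NY,NZ])
im,d,p=cam('scene');rel()
hsv=cv2.cvtColor(im,cv2.COLOR_BGR2HSV);m=np.zeros(im.shape[:2],np.uint8);s=(slice(145,182),slice(282,318));m[s]=cv2.inRange(hsv,(45,80,30),(90,255,255))[s]
o=-p['R'].T@p['t']
v,u=np.nonzero(m)
b=world(u,v,1.,p);q=NEST+NZ*.054;Q=(o+(b-o)*(((q-o)@NZ)/((b-o)@NZ))[:,None]-NEST)@B.T*1000
r=cv2.minAreaRect(Q[:,:2].astype(np.float32));print(len(u),r,u.min(),u.max(),v.min(),v.max())
D=(world(u,v,d[v,u],p)-NEST)@B.T*1000;print(np.percentile(D[:,2],[10,30,50,70]))
"
```

```text
TCP in nest mm [-1.2  1.4 49.9] tool z err deg (x,y) [-0.9  0.1] tool y in nest [0.022 1.    0.001]
163 ((-0.9516239166259766, 2.8311233520507812), (43.89720153808594, 59.718902587890625), 89.69013214111328) 286 309 149 173
[53.74075632 54.98841889 55.97479446 58.43213944]
```

>>> send_rows(
  offset=[
    [-3,-1.5,0],
    [-3,-1.5,12],
    [-3,-1.5,24],
    [-3,-1.5,32],
    [-3,-1.5,36],
  ],
  roll=[-0.02,-0.02,-0.02,-0.02,-0.02],
)

```text
clock: 13.83
position: [0.5693, 0.1158, 0.0863]
ee_rot: [0.102, 0.962, -0.026, 0.251]
ft_force: [-0.4, 0.1, 0.5]
grip_width: 0.525
```

>>> send_rows(
  offset=[
    [0,0,2],
    [0,0,5],
    [0,0,7],
    [0,0,7],
    [0,0,7],
  ],
  roll=[0,0,0,0,0],
)

```text
clock: 14.25
position: [0.5721, 0.1153, 0.0795]
ee_rot: [0.102, 0.963, -0.025, 0.25]
ft_force: [0.1, -0.3, -1.1]
grip_width: 0.519
```

```bash
python3 -c "
from h import *
go(NEST+.003*NZ+.002*NX);rel()"
```

```text
t 14.25 p [0.5721 0.1153 0.0795] yaz 77.9 tilt 29.1 az -12 grip 0.519 F [ 0.1 -0.3 -1.1] q [ 0.19  0.21 -0.69  2.11  0.83  0.61  0.27]
offset mm [-1.9  0.3  3.2]
TCP in nest mm [ 0.2 -0.3  6.2] tool z err deg (x,y) [-0.9  0.1] tool y in nest [0.002 1.    0.001]
```

>>> send_rows(
  offset=[
    [-1.5,0,1],
    [-1.5,0,2],
    [-1.5,0,3],
    [-1.5,0,4],
    [-1.5,0,4],
  ],
  roll=[0,0,0,0,0],
)

```text
clock: 14.67
position: [0.5753, 0.1146, 0.0765]
ee_rot: [0.102, 0.963, -0.026, 0.25]
ft_force: [-2.7, -0.5, 4.6]
grip_width: 0.521
```

>>> send_rows(
  offset=[
    [0,0,0],
    [0,0,0],
    [0,0,0],
    [0,0,0],
    [0,0,0],
  ],
  roll=[0,0,0,0,0],
  jaw=0.85,
)

```text
clock: 15.08
position: [0.5751, 0.1146, 0.0763]
ee_rot: [0.102, 0.963, -0.025, 0.25]
ft_force: [-0.9, -0.1, -0.2]
grip_width: 0.849
```

```bash
python3 -c "
from h import *
go(None);rel()"
```

```text
t 15.08 p [0.5751 0.1146 0.0763] yaz 77.9 tilt 29.1 az -12 grip 0.849 F [-0.9 -0.1 -0.2] q [ 0.19  0.22 -0.68  2.11  0.84  0.6   0.26]
TCP in nest mm [ 1.3 -0.4  1.9] tool z err deg (x,y) [-0.9  0.1] tool y in nest [0.002 1.    0.001]
```

>>> send_rows(
  offset=[
    [0,0,-6],
    [0,0,-25],
    [0,0,-55],
    [0,0,-85],
    [0,0,-105],
  ],
  roll=[0,0,0,0,0],
)

```text
clock: 15.5
position: [0.5244, 0.1263, 0.1703]
ee_rot: [0.101, 0.963, -0.025, 0.25]
ft_force: [0.3, 0.6, 1.0]
grip_width: 0.853
```

>>> send_rows(
  offset=[
    [0,-30,0],
    [0,-60,0],
    [0,-90,0],
    [0,-110,0],
    [0,-110,0],
  ],
  roll=[0,0,0,0,0],
  jaw=0,
)

```text
clock: 15.92
position: [0.501, 0.0135, 0.1679]
ee_rot: [0.104, 0.962, -0.026, 0.249]
ft_force: [0.3, 0.6, -0.3]
grip_width: 0.144
```

```bash
python3 -c "
from h import *
B=np.array([NX,NY,NZ])
im,d,p=cam('scene');cv2.imwrite('pics/c6.png',cv2.resize(im[130:230,260:380],None,fx=5,fy=5,interpolation=2))
hsv=cv2.cvtColor(im,cv2.COLOR_BGR2HSV);m=np.zeros(im.shape[:2],np.uint8);s=(slice(150,192),slice(282,330));m[s]=cv2.inRange(hsv,(45,80,30),(90,255,255))[s]
o=-p['R'].T@p['t'];v,u=np.nonzero(m);b=world(u,v,1.,p);q=NEST+NZ*.008;Q=(o+(b-o)*(((q-o)@NZ)/((b-o)@NZ))[:,None]-NEST)@B.T*1000
print(cv2.minAreaRect(Q[:,:2].astype(np.float32)))
D=(world(u,v,d[v,u],p)-NEST)@B.T*1000;print(np.percentile(D[:,2],[10,30,50,70]))
k=abs(D[:,2]-8)<4;c=np.linalg.lstsq(np.c_[D[k,:2],np.ones(k.sum())],D[k,2],rcond=None)[0];print('slope',c)
go(NEST+NZ*.05+NX*.002-NY*.11);rel()"
```

```text
((-14.661638259887695, -1.6255168914794922), (44.14045333862305, 35.04087448120117), 89.80143737792969)
[ 5.91123589  7.19555847  8.34423037 10.14262458]
slope [-0.02551196  0.03146365  7.63164472]
t 15.97 p [0.5017 0.0157 0.1682] yaz 77.8 tilt 29.1 az -12 grip 0.051 F [-0.8 -0.3 -0. ] q [ 0.33 -0.2  -0.55  2.24  0.18  0.62  1.  ]
offset mm [ 0.   2.4 57.1]
TCP in nest mm [   2.9 -112.4  107.1] tool z err deg (x,y) [-0.9 -0. ] tool y in nest [ 0.005  1.    -0.001]
```

View pics/c6.png

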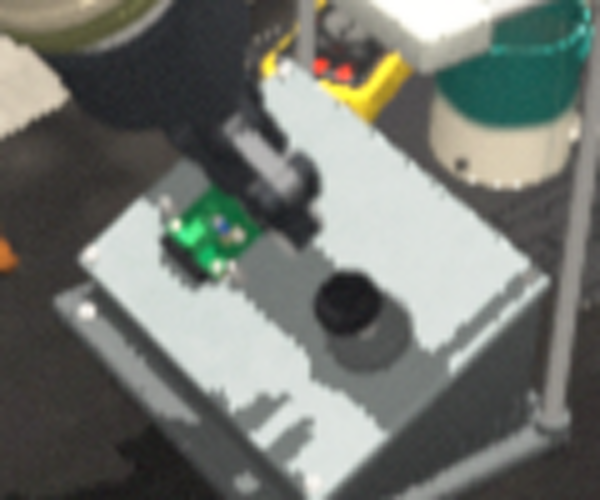

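The board sits flat between its posts with its lower edge at the ledge (crop (205,245)), and its plate top measures 7.6 mm above the panel. The closed fingers are above the plunger head, which is at crop (348,302).

>>> send_rows(
  offset=[
    [0,2,15],
    [0,2,30],
    [0,2,45],
    [0,2,58],
    [0,2,62],
  ],
  roll=[0,0,0,0,0],
)

```text
clock: 16.38
position: [0.5321, 0.0143, 0.1123]
ee_rot: [0.101, 0.963, -0.025, 0.249]
ft_force: [-0.2, -0.7, -0.7]
grip_width: 0.0
```

>>> send_rows(
  offset=[
    [0,0,4],
    [0,0,8],
    [0,0,12],
    [0,0,16],
    [0,0,18],
  ],
  roll=[0,0,0,0,0],
)

```text
clock: 16.8
position: [0.5408, 0.0124, 0.0984]
ee_rot: [0.101, 0.963, -0.025, 0.25]
ft_force: [-9.9, 3.0, 8.4]
grip_width: 0.004
```

```bash
python3 -c "
from h import *
go(NEST+NZ*.025+NX*.002-NY*.11);rel();print('F along n',monitor.get_obs()['ft_force']@NZ)"
```

```text
t 16.80 p [0.5408 0.0124 0.0984] yaz 78.0 tilt 29.1 az -12 grip 0.004 F [-9.9  3.   8.4] q [ 0.37  0.03 -0.61  2.23  0.5   0.48  0.72]
offset mm [-0.3 -2.5  2.2]
TCP in nest mm [   1.7 -107.4   27.2] tool z err deg (x,y) [-0.9  0.1] tool y in nest [0.001 1.    0.002]
F along n 12.450869566599227
```

>>> send_rows(
  offset=[
    [0,0,1],
    [0,0,2],
    [0,0,3],
    [0,0,3.5],
    [0,0,3.5],
  ],
  roll=[0,0,0,0,0],
)

```text
clock: 17.22
position: [0.5419, 0.0124, 0.0973]
ee_rot: [0.101, 0.963, -0.027, 0.25]
ft_force: [-49.9, 6.9, 51.9]
grip_width: -0.002
```

```bash
python3 -c "
from h import *
rel();print('F along n',monitor.get_obs()['ft_force']@NZ,monitor.get_obs()['ft_force'])"
```

```text
TCP in nest mm [   2.1 -107.3   25.8] tool z err deg (x,y) [-0.8 -0. ] tool y in nest [-0.001  1.    -0.001]
F along n 70.01363961649042 [-49.87305349   6.85856887  51.8580225 ]
```

At the stop, with force well above the spring's. I'll ease off slightly and hold.

>>> send_rows(
  offset=[
    [0,0,-1],
    [0,0,-1],
    [0,0,-1],
    [0,0,-1],
    [0,0,-1],
  ],
  roll=[0,0,0,0,0],
)

```text
clock: 17.63
position: [0.5415, 0.0123, 0.0975]
ee_rot: [0.101, 0.963, -0.026, 0.25]
ft_force: [-31.2, 4.3, 32.7]
grip_width: 0.0
```

>>> send_rows(
  offset=[
    [0,0,0],
    [0,0,0],
    [0,0,0],
    [0,0,0],
    [0,0,0],
  ],
  roll=[0,0,0,0,0],
)

```text
clock: 18.05
position: [0.5416, 0.0123, 0.0975]
ee_rot: [0.101, 0.963, -0.026, 0.25]
ft_force: [-31.4, 4.9, 32.4]
grip_width: 0.003
```

>>> send_rows(
  offset=[
    [0,0,0],
    [0,0,0],
    [0,0,0],
    [0,0,0],
    [0,0,0],
  ],
  roll=[0,0,0,0,0],
)

```text
clock: 18.47
position: [0.5416, 0.0123, 0.0975]
ee_rot: [0.101, 0.963, -0.026, 0.25]
ft_force: [-30.8, 4.3, 31.9]
grip_width: -0.002
```

>>> send_rows(
  offset=[
    [0,0,0],
    [0,0,0],
    [0,0,0],
    [0,0,0],
    [0,0,0],
  ],
  roll=[0,0,0,0,0],
)

```text
clock: 18.88
position: [0.5416, 0.0123, 0.0975]
ee_rot: [0.101, 0.963, -0.026, 0.25]
ft_force: [-30.9, 4.4, 32.0]
grip_width: -0.001
```

>>> send_rows(
  offset=[
    [0,0,-10],
    [0,0,-22],
    [0,0,-45],
    [0,0,-75],
    [0,0,-105],
  ],
  roll=[0,0,0,0,0],
)

```text
clock: 19.3
position: [0.4912, 0.0226, 0.1888]
ee_rot: [0.101, 0.963, -0.025, 0.25]
ft_force: [0.5, -0.2, -0.5]
grip_width: -0.001
```

>>> send_rows(
  offset=[
    [0,-15,-30],
    [0,-30,-60],
    [0,-45,-90],
    [0,-60,-110],
    [0,-60,-110],
  ],
  roll=[0,0,0,0,0],
)

```text
clock: 19.72
position: [0.432, -0.0277, 0.2845]
ee_rot: [0.104, 0.963, -0.026, 0.248]
ft_force: [-0.4, -0.0, 2.0]
grip_width: -0.004
```

```bash
python3 -c "
from h import *
B=np.array([NX,NY,NZ])
im,d,p=cam('scene');cv2.imwrite('pics/c7.png',cv2.resize(im[130:230,260:380],None,fx=5,fy=5,interpolation=2))
hsv=cv2.cvtColor(im,cv2.COLOR_BGR2HSV);m=np.zeros(im.shape[:2],np.uint8);s=(slice(150,192),slice(282,330));m[s]=cv2.inRange(hsv,(45,80,30),(90,255,255))[s]
o=-p['R'].T@p['t'];v,u=np.nonzero(m);b=world(u,v,1.,p);q=NEST+NZ*.008;Q=(o+(b-o)*(((q-o)@NZ)/((b-o)@NZ))[:,None]-NEST)@B.T*1000
print(cv2.minAreaRect(Q[:,:2].astype(np.float32)))
v,u=np.mgrid[182:198,322:337];D=(world(u,v,d[v,u],p)-NEST)@B.T*1000;h=D[...,2];print('plunger h',np.median(h[(h>20)&(h<50)]))
go(None);rel()"
```

```text
((-0.84375, -0.5947780609130859), (48.170631408691406, 62.66933822631836), 89.80147552490234)
plunger h 38.26087963083817
t 19.77 p [ 0.4319 -0.0273  0.2845] yaz 77.8 tilt 28.9 az -12 grip 0.000 F [ 0.  -1.4  1.3] q [ 0.06 -0.5  -0.17  2.21  0.09  0.95  1.21]
TCP in nest mm [   9.7 -169.   237.5] tool z err deg (x,y) [-1.1 -0. ] tool y in nest [ 0.004  1.    -0.   ]
```

View pics/c7.png

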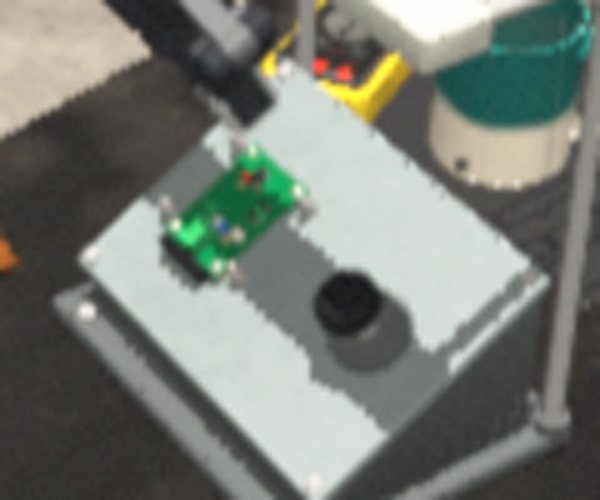

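The board lies between all four posts (crop (235,215)), the plunger is back up (348,302), and the gripper is clear. Handing in.

```bash
python3 -c "
from h import *
print(manip.hand_in())"
```

```text
the job is handed in; nothing more can be done
None
```

The larger green board is in the nest, the plunger was pressed to its stop and released, and the job is handed in at about 20 s on the robot's clock. `hand_in` reports no verdict.

- **Tilting the tool:** The moves only allow shifts and a turn about the tool's axis. I pushed the arm against its reach and joint limits to tilt the tool about 29°, square to the panel within about 1°. The tilt held as I carried the board in under the light bar.
- **Board in the nest:** The last image put its centre about 1 mm from the nest's, both along and across the slope, with its long sides aligned within about 0.5°. The plate top measured 7.6 mm above the panel just after release, which is flat.
- **Plunger:** I held it at the stop for at least 1.25 s at about 43 N, after a brief peak of about 70 N (the wrist limit is 120 N). After release its top measured about 38–39 mm out, against 40 mm nominal. It sits where it did before pressing in the image, so I take it as fully up within camera error.
- **Disagreement:** The nest position from depth and from image rays differed by 1–2 mm. I aimed between them.
- **Not checked:** I never re-measured the small board and the tape. The arm made no move near either of them.
- **Image budget:** I viewed 11 images against the budget of 10.

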